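# Slide the storage canister up into its stand

## Robot

A 6-joint arm with a two-finger parallel gripper is mounted at the origin on a cart in front of the work surface, level with it; the furniture and walls round the work are solid. World frame = base frame: x ahead of the robot, y to its left, z up, the work surface at z = 0. Lengths are in m, angles in rad, forces in N, time in s.
With the tool pointing down it reaches from about 0.225 to 0.875 m from the base axis. Payload 3.4 kg.
Tool frame: the origin (TCP) lies at the very end of the fingers, on their centre line; the grasp point (between the pads) lies 19 mm behind it (pinch_z is the distance from the TCP to the grasp point, in m); z points along the fingers, y is the line along which they close (so a half turn about z gives the same grasp; the last joint's range is limited). The gripper opens to 85 mm and grips with 20 to 120 N. Pads are 22 mm wide; open, the fingers measure 114 mm over their backs; the gripper's body (76 mm by 85 mm) begins 54 mm behind the grasp point. The pads swing forward as they close: fully open they stand 13 mm farther back than shut.
Start: joints at [-1.316, 0.276, 1.505, -0, 1.361, -0.121], TCP at [0.211, -0.535, 0.231] pointing down, gripper open.
Joint ranges: [-2.89, 2.89], [-0.75, 2.08], [0.22, 2.7], [-1.18, 4.32], [0.11, 2.71], [-2.7, 2.7]. Speed limits (rad/s): [2.57, 2.57, 3.14, 3.14, 3.14, 3.14].

## Interface

Orientations are given as a unit quaternion [w, x, y, z].
In Python, from plant import observe, read_camera, camera_model, sign_off, pinch_z gives the robot as it stands. The module is installed in compiled form; this text tells all that it offers.
- The arm moves only by the tool servo_tool, never from a script. Its argument "commands" is a list of rows, each a list of 2 entries, a list of its own where there are three numbers: the shift along the tool's x, y, z in cm, then the turn, a rotation vector about the tool's x, y, z in rad. In form: [[[tx, ty, tz], [rx, ry, rz]], ...]. A call has 1 to 20 rows; each row shifts and turns the commanded pose from where the row before left it, along the tool's axes as they then stand; what a row does not reach is not made up. A row lasts 1/12 s, in which the tool goes at most 41.7 mm and 7.16 degrees, less where a joint would pass 70% of its speed; a pose out of reach is approached as far as the arm can. A call is refused whole if a number of a shift passes 4.17 or a number of a turn 0.125, either way. A call with a gripper value outside its range is refused whole. "fingers" is the opening, from 0 (shut) to 1 (fully open), set as the call begins (left out, the last holds). The fingers move at their own pace and stop on an object; the grip force is fixed at half the most. Time passes only in rows, so rows that do not move let the fingers close. It gives the time, the measured TCP pose, the force, the opening and the grip force at its end, in the units of the state.
- observe(): the state, without advancing time (a new reading comes with each control period).
- read_camera(name): name is "scene" or "top" or "wrist"; returns (picture, depth): 384x512x3 uint8, red, green, blue; 384x512 float32, m along the optical axis (not along the pixel's ray), 0 where there is no reading.
- camera_model(name): a dict with "camera_matrix" (3x3 intrinsics, pixels), "R" (3x3) and "t" (3): a world point X has camera coordinates R X + t; the wrist camera has in their place "tool_from_camera" (4x4, takes a point from camera to tool coordinates, whose origin is the TCP and whose axes are the flange's). Camera axes: x right, y down, z forward; pixel columns grow to the right and rows downward; lengths in m; the calibration is good to about 2 mm. A picture is of the moment at which its call begins: read the wrist's pose just before it. camera_model takes no time and is no camera call.
- sign_off(): hands the job in; it is judged then, once.
The state is a dict: "time": time; "joints": joint angles; "dq": joint speeds; "effort": joint torques, N m; "position": TCP position; "tcp_rot": TCP orientation; "force": force on the tool from outside, world axes, zero at the start; "ft_torque": the same for the moment, N m; "gripper_width": finger opening in m; "finger_force": force on a finger pad.
Only numpy, scipy, OpenCV 4.12 (cv2) and the standard library are available. Lean on these libraries where they do the work, as an engineer would, in place of code of your own. Each camera call takes 0.05 s, during which the arm holds its last target. There are 200 camera calls.

## Task

A spice jar stands in the way of the canister: lift it away and stand it upright on the worktop, clear of the wooden stand and of the canister's path. Then slide the canister, without lifting it, up the bevelled ramp of the stand and in under the roof until it presses the rubber buffer at the back fully in, and leave it standing there upright. Be gentle: do not tip anything, do not shove the stand along, and leave the honey jar, the mug and the garlic bulb alone.

Things in the scene. Friction and masses are not known exactly. Their poses are not given: they have to be found in the camera images.
- stand: Loose 4 kg pale wooden stand, C-shaped: base board, upright back panel, roof; open at front and sides. Origin on the worktop under the base; x axis points from ramp to back (the way to push), z up. Base 180 mm wide (y), its top 12 mm above the worktop, flat from x = -95 to +130 mm. Only friction holds it: a push of about 20 to 30 N on the stop makes it slide.
- ramp_foot (a point): Middle of the ramp's front edge, on the worktop (stand frame x -160, y 0, z 0 mm). From here the bevel rises at 10 degrees.
- ramp_top (a point): Middle of the ramp's upper end, where the flat base begins (stand frame -95, 0, 12 mm)
- roof_edge (a point): Middle of the roof's front edge, underside (stand frame -52, 0, 158 mm); the roof's top is 170 mm above the worktop. At home the canister's near side lies between 4 mm outside and 38 mm inside this edge, where an upright hand cannot follow: lean the hand back, away from the roof, by 35 to 45 degrees.
- back_panel (a point): Foot of the back panel's front face (stand frame 118, 0, 12 mm); side cheeks, inner faces at y = +-79 mm, from x = +60 mm. In front of it a wooden stop carries the rubber buffer, 70 mm wide. How far forward the stop is clamped differs each time and is not measured: at home the canister's middle is anywhere from x = 0 to +42 mm: push until the stop is felt.
- pad (a joint): How far the rubber buffer is pressed in, in m: 0 free, 0.006 fully in against its hard stop. Sprung softly (0.7 N at full travel), less than the canister's own friction, so it stays in when the canister is let go.
- canister_center (a point): Middle of the ribbed round stoneware canister with fixed wooden lid, 63 mm above its foot; 111 mm in diameter, 126 mm high, 0.3 to 0.6 kg, too wide to grasp. It stands on the worktop in front of the ramp, beyond the jar. Sliding it takes 2 to 5 N, on the ramp up to 15 N; pushed under 50 mm above the worktop it does not tip. It rocks up to about 10 degrees as it climbs.
- jar_center (a point): Middle of the spice jar that stands upright between the canister and the ramp: clear body 49 mm in diameter, white cylindrical cap 42 mm in diameter from 68 to 105 mm above its foot; 105 mm high, this point 52.5 mm above its foot; about 85 g. Free worktop to stand it on: to the right, past the stand's back panel.
- honey: honey jar, 63 mm in diameter, 94 mm high, standing on the roof of the stand; origin at the middle of its foot; leave alone
- mug: tea mug, 101 mm high, on the worktop behind the work; origin under its middle; leave alone
- garlic: garlic bulb, 56 mm, on the worktop to the right at the back; origin under its middle; leave alone
Things that resemble listed ones, but are neither listed nor needed, are in the scene too. There is more than one size of the part that bears canister_center; the job needs the larger.

How it is judged:
On the way:
1. the jar stands upright on the worktop, clear of the stand and of the canister's path, before the canister is pushed on to the ramp (horizontal distance between jar_center and ramp_foot above 0.1 m and horizontal distance between jar_center and stand above 0.13 m and height (world z) of jar_center below 0.06 m and angle between jar_center's own z axis and vertical below 0.1 rad and x of canister_center in the frame of stand below -0.2 m), for 0.2 s.
At the end, for the whole second after the job is handed in: Canister upright on the stand's base, its middle within 25 mm of the stand's centre line, pressing the buffer in by more than 4 of its 6 mm. Jar upright on the worktop, its middle over 100 mm from the middle of the ramp's front edge and over 130 mm from the stand's middle (value of joint pad above 0.004 m and x of canister_center in the frame of stand above -0.02 m and y of canister_center in the frame of stand between -0.025 and 0.025 m and z of canister_center in the frame of stand above 0.07 m and angle between canister_center's own z axis and vertical below 0.06 rad and horizontal distance between jar_center and ramp_foot above 0.1 m and horizontal distance between jar_center and stand above 0.13 m and height (world z) of jar_center between 0.045 and 0.06 m and angle between jar_center's own z axis and vertical below 0.1 rad); the robot touches nothing.
It fails at once if the jar is tipped over or the canister leans more than 23 degrees (angle between jar_center's own z axis and vertical above 0.6 rad or angle between canister_center's own z axis and vertical above 0.4 rad).
It fails at once if the canister is lifted (middle over 105 mm) (height (world z) of canister_center above 0.105 m).
It fails at once if the stand is shoved more than 8 mm (distance of stand from where it was at the start of the episode above 0.008 m).
It fails at once if the honey jar (25 mm), the mug or the garlic (20 mm) is moved (distance of honey from where it was at the start of the episode above 0.025 m or distance of any of mug, garlic from where it was at the start of the episode above 0.02 m).
It also fails if it takes over 72 s, if anything falls off the work surface, if the arm or the gripper's body presses on something with over 40 N, if the wrist force passes 120 N, or if a joint passes its speed limit or range.

## Working session

There is one attempt and no reset: what is moved stays moved. The work goes in short steps, Python scripts to look and compute and a tool call to move; the robot and the scene stay as the last step left them, time stands still between calls to the robot, and variables do not carry over. Pictures are saved under pics/ and viewed, at most 10 in all, crops included, and the job is handed in when it is done.

Besides the shell and the picture viewer there is one more tool, called after "Emit:" as name(argument=value, ...) on one line, values as JSON. servo_tool: Moves the arm, as the interface text tells. Its arguments: {"type":"object","properties":{"commands":{"type":"array"},"fingers":{"type":"number"}},"required":["commands"]}

```bash
mkdir -p pics; cat > h.py <<'E'
import numpy as np, cv2
from plant import *
def cloud(name,depth):
    m=camera_model(name);K=np.array(m["camera_matrix"]);h,w=depth.shape
    u,v=np.meshgrid(np.arange(w),np.arange(h))
    P=np.stack([(u-K[0,2])/K[0,0]*depth,(v-K[1,2])/K[1,1]*depth,depth],-1)
    return (P-np.array(m["t"]))@np.array(m["R"])
E
python3 - <<'E'
from h import *
s=observe();print(s["position"],s["tcp_rot"],s["time"],pinch_z)
for n in("scene","top"):
    p,d=read_camera(n);np.savez(n,p=p,d=d);cv2.imwrite(f"pics/{n}0.png",p[...,::-1])
    C=cloud(n,d);print(n,C[::48,::64].round(2).tolist() if n=="top" else "")
E
```

```text
[ 0.21088388 -0.53436783  0.23040728] [-9.32937311e-04  9.82397930e-01  1.86797835e-01 -7.37348387e-05] 0.0 0.0187
scene 
top [[[0.58, 0.3, 1.01], [0.58, 0.24, 1.01], [0.58, 0.17, 1.0], [0.58, 0.11, 1.0], [0.58, 0.04, 1.0], [0.58, -0.02, 1.0], [0.58, -0.09, 1.0], [0.58, -0.16, 1.0]], [[0.58, 0.35, 0.91], [0.58, 0.27, 0.91], [0.58, 0.2, 0.91], [0.58, 0.12, 0.91], [0.58, 0.04, 0.91], [0.58, -0.04, 0.9], [0.58, -0.12, 0.91], [0.58, -0.2, 0.9]], [[0.58, 0.42, 0.78], [0.58, 0.33, 0.78], [0.58, 0.23, 0.77], [0.58, 0.14, 0.77], [0.58, 0.04, 0.77], [0.58, -0.06, 0.77], [0.58, -0.16, 0.76], [0.58, -0.26, 0.76]], [[0.77, 0.85, 0.02], [0.58, 0.42, 0.55], [0.58, 0.29, 0.55], [0.58, 0.16, 0.55], [0.58, 0.04, 0.54], [0.58, -0.09, 0.53], [0.58, -0.23, 0.53], [0.58, -0.36, 0.52]], [[0.61, 0.84, 0.0], [0.61, 0.64, 0.01], [0.6, 0.44, 0.01], [0.6, 0.23, 0.0], [0.6, 0.03, 0.0], [0.56, -0.15, 0.17], [0.59, -0.38, 0.01], [0.59, -0.59, 0.0]], [[0.46, 0.82, 0.02], [0.45, 0.63, -0.0], [0.44, 0.4, 0.1], [0.43, 0.21, 0.13], [0.45, 0.03, -0.0], [0.42, -0.14, 0.17], [0.44, -0.37, 0.01], [0.44, -0.57, 0.01]], [[0.31, 0.81, 0.0], [0.32, 0.98, -0.91], [0.31, 0.46, -0.13], [0.31, 0.34, -0.91], [0.31, 0.02, -0.91], [0.3, -0.3, -0.91], [0.29, -0.36, -0.0], [0.29, -0.55, 0.0]], [[0.09, 1.28, -0.92], [0.09, 0.97, -0.91], [0.08, 0.65, -0.91], [0.08, 0.34, -0.9], [0.19, 0.04, 0.31], [0.22, -0.06, 0.66], [0.23, -0.12, 0.8], [0.15, -0.54, -0.0]]]
```

View pics/scene0.png

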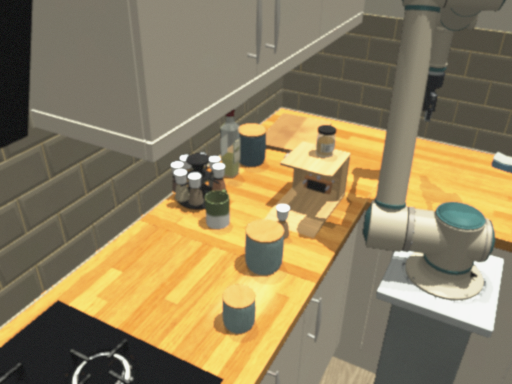

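View pics/top0.png

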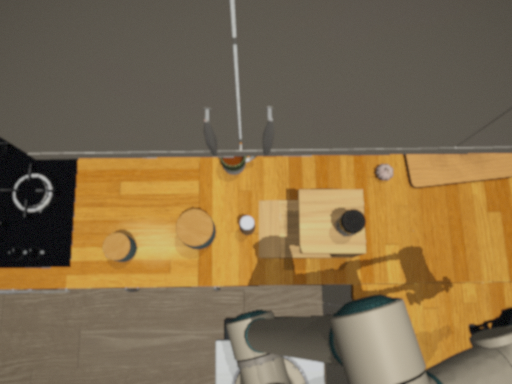

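The top view shows the larger canister at (196,228), the jar cap at (247,224), the stand at about (332,222) with its ramp to the left at 258–300, and the garlic at (384,172). The wall cupboard front is along row 155. The scene view shows the same, with the mug at (217,208).

```bash
python3 - <<'E'
from h import *
z=np.load("top.npz");C=cloud("top",z["d"]);p=z["p"]
def reg(r0,r1,c0,c1,zl,zh):
    m=np.zeros(C.shape[:2],bool);m[r0:r1,c0:c1]=1
    return m&(C[...,2]>zl)&(C[...,2]<zh)
def circ(m,n):
    P=C[m][:,:2].astype(np.float32);c,r=cv2.minEnclosingCircle(P);print(n,"circ",np.round(c,4),round(r,4),"med z",np.median(C[m][:,2]).round(4),len(P), P.mean(0).round(4))
circ(reg(195,260,165,222,.115,.14),"can")
circ(reg(200,245,230,262,.09,.115),"jar")
circ(reg(225,270,95,145,.07,.14),"small")
circ(reg(160,185,370,398,.02,.08),"garlic")
circ(reg(195,245,330,370,.24,.30),"honey")
m=reg(175,270,280,380,.155,.185)
print("roof",np.round(cv2.minAreaRect((C[m][:,:2]*1000).astype(np.float32)),2).tolist() if 0 else cv2.minAreaRect((C[m][:,:2]*1000).astype(np.float32)))
for r in range(192,262,8): print(r,[tuple(C[r,c].round(3)) for c in range(250,302,7)])
print("worktop front edge",[C[r,200].round(3) for r in(275,285,290,295)])
print("table z",[C[r,c].round(3) for r,c in((210,150),(250,165),(210,420),(260,430),(240,450))])
E
```

```text
can circ [0.4731 0.2085] 0.0537 med z 0.1273 1092 [0.4722 0.2083]
jar circ [0.488  0.0578] 0.0209 med z 0.1068 156 [0.4873 0.0582]
small circ [0.425 0.439] 0.0415 med z 0.0953 669 [0.4243 0.4354]
garlic circ [ 0.6543 -0.3799] 0.0282 med z 0.0385 224 [ 0.6519 -0.3768]
honey circ [ 0.4636 -0.2144] 0.0319 med z 0.2652 495 [ 0.4627 -0.2133]
roof ((479.477783203125, -177.34805297851562), (182.90997314453125, 177.6389923095703), 89.41016387939453)
192 [(np.float64(0.599), np.float64(0.047), np.float64(0.002)), (np.float64(0.599), np.float64(0.025), np.float64(0.0)), (np.float64(0.599), np.float64(0.002), np.float64(0.0)), (np.float64(0.598), np.float64(-0.02), np.float64(0.003)), (np.float64(0.598), np.float64(-0.042), np.float64(0.002)), (np.float64(0.597), np.float64(-0.064), np.float64(0.006)), (np.float64(0.597), np.float64(-0.087), np.float64(0.003)), (np.float64(0.561), np.float64(-0.09), np.float64(0.17))]
200 [(np.float64(0.573), np.float64(0.048), np.float64(0.005)), (np.float64(0.573), np.float64(0.025), np.float64(0.003)), (np.float64(0.572), np.float64(0.003), np.float64(0.007)
[... 3264 characters left out ...]
oat64(0.029), np.float64(-0.0)), (np.float64(0.396), np.float64(0.007), np.float64(0.002)), (np.float64(0.395), np.float64(-0.015), np.float64(0.007)), (np.float64(0.394), np.float64(-0.036), np.float64(0.014)), (np.float64(0.394), np.float64(-0.057), np.float64(0.013)), (np.float64(0.394), np.float64(-0.079), np.float64(0.015)), (np.float64(0.393), np.float64(-0.1), np.float64(0.015))]
worktop front edge [array([0.341, 0.204, 0.002]), array([0.311, 0.204, 0.   ]), array([ 0.3,  0.3, -0.9]), array([ 0.276,  0.301, -0.916])]
table z [array([0.544, 0.362, 0.011]), array([ 0.419,  0.314, -0.001]), array([ 0.534, -0.491,  0.   ]), array([ 0.376, -0.507,  0.001]), array([ 0.437, -0.574,  0.005])]
```

Emit:
servo_tool(commands=[[[0,0,-0.5],[0,0,-0.12]],[[0,0,-0.5],[0,0,-0.12]],[[0,0,-0.5],[0,0,-0.12]],[[0,0,-0.5],[0,0,-0.12]],[[0,0,-0.5],[0,0,-0.12]],[[0,0,-0.5],[0,0,-0.12]],[[0,0,-0.5],[0,0,-0.12]],[[0,0,-0.5],[0,0,-0.12]],[[0,0,-0.5],[0,0,-0.12]],[[0,0,-0.5],[0,0,-0.115]],[[0,0,0],[0,0,0]]], fingers=1)

```text
time: 1.02
position: [0.2111, -0.5352, 0.2819]
tcp_rot: [0.0, 0.706, 0.708, -0.0]
force: [-0.6, -0.7, 0.0]
gripper_width: 0.0852
finger_force: 0.0
```

Emit:
servo_tool(commands=[[[1.5,0.3,0],[0,0,0]],[[3,0.6,0],[0,0,0]],[[3,0.6,0],[0,0,0]],[[3,0.6,0],[0,0,0]],[[3,0.6,0],[0,0,0]],[[3,0.6,0],[0,0,0]],[[3,0.6,0],[0,0,0]],[[3,0.6,0],[0,0,0]],[[3,0.6,0],[0,0,0]],[[3,0.6,0],[0,0,0]],[[3,0.6,0],[0,0,0]],[[3,0.6,0],[0,0,0]],[[3,0.6,0],[0,0,0]],[[3,0.6,0],[0,0,0]],[[3,0.6,0],[0,0,0]],[[3,0.6,0],[0,0,0]],[[3,0.6,0],[0,0,0]],[[3,0.6,0],[0,0,0]],[[3,0.6,0],[0,0,0]],[[0,0,0],[0,0,0]]])

```text
time: 2.68
position: [0.3219, 0.0251, 0.281]
tcp_rot: [-0.001, 0.705, 0.709, 0.001]
force: [0.1, -0.2, -0.1]
gripper_width: 0.0856
finger_force: 0.0
```

```bash
python3 - <<'E'
from h import *
from scipy.spatial.transform import Rotation as R
s=observe();print(s["time"],s["position"],R.from_quat(s["tcp_rot"],scalar_first=True).as_matrix().round(3).tolist(),s["joints"],s["gripper_width"])
z=np.load("top.npz");C=cloud("top",z["d"])
# roof edges: per-row / per-column extremes
m=(C[...,2]>.16)&(C[...,2]<.185); m[:175]=0;m[275:]=0;m[:,:280]=0;m[:,385:]=0
rows=[r for r in range(196,250)]
F=np.array([C[r,np.where(m[r])[0][0]][:2] for r in rows])
L=np.array([C[np.where(m[:,c])[0][0],c][:2] for c in range(306,358)])
N=np.array([C[np.where(m[:,c])[0][-1],c][:2] for c in range(306,358)])
print("front y=a+bx",np.polyfit(F[:,0],F[:,1],1),"at .48",np.polyval(np.polyfit(F[:,0],F[:,1],1),.48))
for q in(L,N): f=np.polyfit(q[:,1],q[:,0],1);print("side x=a+by",f,np.polyval(f,-.177))
E
```

```text
2.6833 [0.32192424 0.02506973 0.28096213] [[-0.005, 1.0, 0.0], [1.0, 0.005, 0.004], [0.004, 0.0, -1.0]] [-0.14326293 -0.15096049  1.85029194  0.0038038   1.44264053 -0.1484392 ] 0.08559637003414189
front y=a+bx [-0.01636374 -0.07931355] at .48 -0.08716814623386594
side x=a+by [0.01372772 0.56971961] 0.5672898031205142
side x=a+by [0.01501747 0.39382991] 0.3911718125373033
```

Emit:
servo_tool(commands=[[[0.5,2.75,0],[0,0,0]],[[0.5,2.75,0],[0,0,0]],[[0.6,2.75,0],[0,0,0]],[[0.6,2.75,0],[0,0,0]],[[0.6,2.75,0],[0,0,0]],[[0.6,2.8,0],[0,0,0]],[[0,0,1.5],[0,0,0]],[[0,0,2.5],[0,0,0]],[[0,0,2.5],[0,0,0]],[[0,0,2.5],[0,0,0]],[[0,0,2.5],[0,0,0]],[[0,0,2.5],[0,0,0]],[[0,0,2],[0,0,0]],[[0,0,2],[0,0,0]],[[0,0,2],[0,0,0]],[[0,0,1.1],[0,0,0]],[[0,0,0.2],[0,0,0]],[[0,0,0],[0,0,0]]])

```text
time: 4.18
position: [0.4868, 0.0535, 0.0673]
tcp_rot: [-0.001, 0.708, 0.706, -0.001]
force: [0.3, 0.2, 0.6]
gripper_width: 0.0852
finger_force: 0.0
```

Emit:
servo_tool(commands=[[[0,0,0],[0,0,0]],[[0,0,0],[0,0,0]],[[0,0,0],[0,0,0]],[[0,0,0],[0,0,0]],[[0,0,0],[0,0,0]],[[0,0,0],[0,0,0]],[[0,0,0],[0,0,0]],[[0,0,0],[0,0,0]]], fingers=0)

```text
time: 4.85
position: [0.488, 0.054, 0.0694]
tcp_rot: [0.001, 0.707, 0.707, 0.0]
force: [-0.7, -0.5, 5.6]
gripper_width: 0.0406
finger_force: 60.0
```

Emit:
servo_tool(commands=[[[0,0,-0.3],[0,0,0]],[[0,0,-0.8],[0,0,0]],[[0,0,-1.5],[0,0,0]],[[0,0,-2],[0,0,0]],[[0,0,-2],[0,0,0]],[[0,0,-2],[0,0,0]],[[0,0,-2],[0,0,0]],[[0,0,-2],[0,0,0]],[[0,0,-2],[0,0,0]],[[0,0,-2],[0,0,0]],[[0,0,-2],[0,0,0]],[[0,0,-1.5],[0,0,0]],[[0,0,-0.8],[0,0,0]],[[0,0,0],[0,0,0]]])

```text
time: 6.02
position: [0.4885, 0.0541, 0.2794]
tcp_rot: [0.002, 0.707, 0.707, 0.001]
force: [0.5, 0.3, -0.7]
gripper_width: 0.0407
finger_force: 60.5
```

Emit:
servo_tool(commands=[[[0,-1,0],[0,0,0]],[[0,-2,0],[0,0,0]],[[0,-2,0],[0,0,0]],[[0,-2,0],[0,0,0]],[[0,-2,0],[0,0,0]],[[0,-2,0],[0,0,0]],[[0,-2,0],[0,0,0]],[[-0.5,-2,0],[0,0,0]],[[-1.5,-1,0],[0,0,0]],[[-2,0,0],[0,0,0]],[[-2.5,0,0],[0,0,0]],[[-2.5,0,0],[0,0,0]],[[-2.5,0,0],[0,0,0]],[[-2.5,0,0],[0,0,0]],[[-2.5,0,0],[0,0,0]],[[-2.5,0,0],[0,0,0]],[[-2.5,0,0],[0,0,0]],[[-2.5,0,0],[0,0,0]],[[-2.5,0,0],[0,0,0]]])

```text
time: 7.6
position: [0.3259, -0.2109, 0.2758]
tcp_rot: [-0.002, 0.707, 0.707, -0.0]
force: [-0.0, 0.1, -0.2]
gripper_width: 0.0401
finger_force: 60.6
```

Emit:
servo_tool(commands=[[[-2.5,0,0],[0,0,0]],[[-2.5,0,0],[0,0,0]],[[-2.5,0,0],[0,0,0]],[[-2.5,0,0],[0,0,0]],[[-2.5,0,0],[0,0,0]],[[-2.5,0,0],[0,0,0]],[[-2.5,0,0],[0,0,0]],[[-2,1,0],[0,0,0]],[[-1,1.5,0],[0,0,0]],[[0,2,0],[0,0,0]],[[0,2,0],[0,0,0]],[[0,2,0],[0,0,0]],[[0,1.5,0],[0,0,0]],[[0,0.5,0],[0,0,0]],[[0,0,0],[0,0,0]]])

```text
time: 8.85
position: [0.4329, -0.4151, 0.2761]
tcp_rot: [-0.001, 0.707, 0.708, 0.0]
force: [0.2, -0.5, -0.8]
gripper_width: 0.0401
finger_force: 60.7
```

```bash
python3 - <<'E'
from h import *
s=observe();print(s["time"],s["position"],s["force"],s["gripper_width"],s["finger_force"],s["joints"])
p,d=read_camera("top");cv2.imwrite("pics/top1.png",p[...,::-1])
q,d2=read_camera("wrist");cv2.imwrite("pics/wrist1.png",q[...,::-1])
cv2.imwrite("pics/tw1.png",np.hstack([cv2.resize(p,(400,300)),cv2.resize(q,(400,300))])[...,::-1])
E
```

```text
8.85 [ 0.43287675 -0.41512471  0.27606393] [ 0.16948845 -0.52183592 -0.83651746] 0.04010759618875028 60.65177321434021 [-8.80323572e-01  2.94601103e-01  1.36814031e+00 -1.91367675e-04
  1.48125425e+00 -8.81799427e-01]
```

View pics/tw1.png

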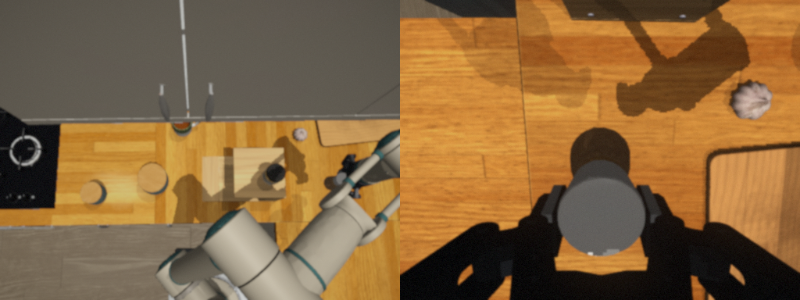

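The top view shows the arm over the right worktop. The wrist view shows the jar cap between the pads at about (600,215), with clear worktop beneath.

Emit:
servo_tool(commands=[[[0,0,1],[0,0,0]],[[0,0,2],[0,0,0]],[[0,0,2],[0,0,0]],[[0,0,2],[0,0,0]],[[0,0,2],[0,0,0]],[[0,0,2],[0,0,0]],[[0,0,2],[0,0,0]],[[0,0,2],[0,0,0]],[[0,0,2],[0,0,0]],[[0,0,1],[0,0,0]],[[0,0,0.8],[0,0,0]],[[0,0,0.5],[0,0,0]],[[0,0,0.3],[0,0,0]],[[0,0,0.3],[0,0,0]],[[0,0,0.2],[0,0,0]],[[0,0,0.2],[0,0,0]],[[0,0,0],[0,0,0]],[[0,0,0],[0,0,0]]])

```text
time: 10.45
position: [0.4327, -0.416, 0.0746]
tcp_rot: [0.0, 0.707, 0.707, -0.0]
force: [0.3, 0.6, 0.0]
gripper_width: 0.0402
finger_force: 60.7
```

Emit:
servo_tool(commands=[[[0,0,0.15],[0,0,0]],[[0,0,0.15],[0,0,0]],[[0,0,0],[0,0,0]]])

```text
time: 10.7
position: [0.4324, -0.4158, 0.0711]
tcp_rot: [-0.0, 0.707, 0.707, -0.0]
force: [-0.4, 0.8, -0.3]
gripper_width: 0.0405
finger_force: 60.7
```

Emit:
servo_tool(commands=[[[0,0,0.15],[0,0,0]],[[0,0,0.05],[0,0,0]],[[0,0,0],[0,0,0]]])

```text
time: 10.95
position: [0.4326, -0.416, 0.0694]
tcp_rot: [0.0, 0.707, 0.707, -0.0]
force: [-0.5, -0.3, 1.1]
gripper_width: 0.0403
finger_force: 60.8
```

Emit:
servo_tool(commands=[[[0,0,0.05],[0,0,0]],[[0,0,0],[0,0,0]]])

```text
time: 11.12
position: [0.4326, -0.416, 0.0694]
tcp_rot: [0.0, 0.707, 0.707, -0.0]
force: [-1.1, 0.2, 4.1]
gripper_width: 0.0402
finger_force: 60.8
```

Emit:
servo_tool(commands=[[[0,0,0],[0,0,0]],[[0,0,0],[0,0,0]],[[0,0,0],[0,0,0]],[[0,0,0],[0,0,0]],[[0,0,0],[0,0,0]],[[0,0,0],[0,0,0]]], fingers=1)

```text
time: 11.62
position: [0.4326, -0.4159, 0.0687]
tcp_rot: [-0.0, 0.707, 0.707, 0.0]
force: [-1.7, -0.6, -0.1]
gripper_width: 0.0853
finger_force: 0.0
```

Emit:
servo_tool(commands=[[[0,0,-0.5],[0,0,0]],[[0,0,-1.5],[0,0,0]],[[0,0,-2.5],[0,0,0]],[[0,0,-2.5],[0,0,0]],[[0,0,-2.5],[0,0,0]],[[0,0,-2.5],[0,0,0]],[[0,0,-2.5],[0,0,0]],[[0,0,-2.5],[0,0,0]],[[0,0,-2.5],[0,0,0]],[[0,0,-1.5],[0,0,0]],[[0,-1.5,0],[0,0,0]],[[0,-2.5,0],[0,0,0]],[[0,-2.5,0],[0,0,0]],[[1,-2.5,0],[0,0,0]],[[2,-1,0],[0,0,0]],[[2.5,0,0],[0,0,0]],[[2.5,0,0],[0,0,0]]])

```text
time: 13.03
position: [0.3303, -0.3347, 0.2778]
tcp_rot: [-0.001, 0.708, 0.706, -0.0]
force: [0.3, 0.2, 0.3]
gripper_width: 0.0856
finger_force: 0.0
```

```bash
python3 - <<'E'
from h import *
s=observe();print(s["time"],s["position"])
p,d=read_camera("top");C=cloud("top",d);cv2.imwrite("pics/top2.png",p[...,::-1])
q,_=read_camera("wrist")
cv2.imwrite("pics/tw2.png",np.hstack([cv2.resize(p,(400,300)),cv2.resize(q,(400,300))])[...,::-1])
m=(abs(C[...,0]-.433)<.06)&(abs(C[...,1]+.415)<.06)&(C[...,2]>.09)&(C[...,2]<.12)
if m.any(): print(cv2.minEnclosingCircle(C[m][:,:2].astype(np.float32)),np.median(C[m][:,2]),m.sum())
E
```

```text
13.0333 [ 0.33032467 -0.33467565  0.27780519]
((0.4318746030330658, -0.41139188408851624), 0.020742731168866158) 0.10651065508144719 126
```

View pics/tw2.png

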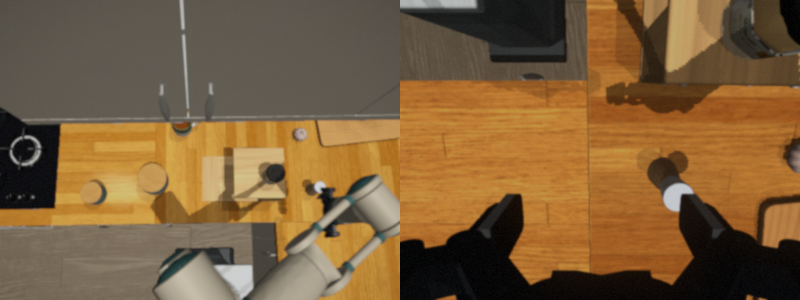

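Both views show the jar standing upright, cap at (320,187) in the top view and (678,195) in the wrist view, clear of the stand; measured at (0.432, -0.411).

```bash
python3 - <<'E'
from h import *
print(np.round(camera_model("wrist")["tool_from_camera"],3))
E
```

```text
[[-0.001 -0.963 -0.271  0.069]
 [ 1.    -0.001 -0.001  0.001]
 [ 0.    -0.271  0.963 -0.143]
 [ 0.     0.     0.     1.   ]]
```

Emit:
servo_tool(commands=[[[2.5,0,-0.2],[0,0,0]],[[3,0,-0.2],[0,0,0]],[[3,0,-0.2],[0,0,0]],[[3,0,0],[0,0,0]],[[3,0,0],[0,0,0]],[[3,0,0],[0,0,0]],[[3,0,0],[0,0,0]],[[3,0,0],[0,0,0]],[[3,0,0],[0,0,0]],[[3,0,0],[0,0,0]],[[3,0,0],[0,0,0]],[[3,0,0],[0,0,0]],[[3,0,0],[0,0,0]],[[3,0.5,0],[0,0,0]],[[3,1,0],[0,0,0]],[[3,1.5,0],[0,0,0]],[[3,1.5,0],[0,0,0]],[[3,1.5,0],[0,0,0]],[[3,1.5,0],[0,0,0]]], fingers=0.6)

```text
time: 14.72
position: [0.4078, 0.23, 0.2841]
tcp_rot: [0.0, 0.707, 0.707, -0.001]
force: [1.1, -0.5, 0.4]
gripper_width: 0.0513
finger_force: 0.0
```

Emit:
servo_tool(commands=[[[2,1.6,0],[0,0,0]],[[2.2,1.7,0],[0,0,0]],[[2.2,1.7,0],[0,0,0]],[[2.1,1.6,0],[0,0,0]],[[0,0,1.5],[0,0,0]],[[0,0,2.5],[0,0,0]],[[0,0,2.5],[0,0,0]],[[0,0,2.5],[0,0,0]],[[0,0,2.5],[0,0,0]],[[0,0,2.5],[0,0,0]],[[0,0,2.5],[0,0,0]],[[0,0,2.5],[0,0,0]],[[0,0,2],[0,0,0]],[[0,0,2],[0,0,0]],[[0,0,1],[0,0,0]],[[0,0,0.6],[0,0,0]],[[0,0,0],[0,0,0]]])

```text
time: 16.13
position: [0.473, 0.3133, 0.0375]
tcp_rot: [-0.0, 0.707, 0.707, -0.001]
force: [-0.1, 1.1, 0.3]
gripper_width: 0.051
finger_force: 0.0
```

Emit:
servo_tool(commands=[[[-0.45,0,0.03],[0,-0.075,0]],[[-0.45,0,0.06],[0,-0.075,0]],[[-0.45,0,0.1],[0,-0.075,0]],[[-0.45,0,0.13],[0,-0.075,0]],[[-0.42,0,0.16],[0,-0.075,0]],[[-0.42,0,0.2],[0,-0.075,0]],[[-0.4,0,0.22],[0,-0.075,0]],[[0,0,0],[0,0,0]]])

```text
time: 16.8
position: [0.4739, 0.2842, 0.0362]
tcp_rot: [0.184, 0.682, 0.684, -0.183]
force: [-0.9, -0.0, -0.4]
gripper_width: 0.0509
finger_force: 0.0
```

```bash
python3 - <<'E'
from h import *
s=observe();print(s["time"],s["position"],s["joints"])
p,_=read_camera("scene")
q,d=read_camera("top");C=cloud("top",d)
m=(abs(C[...,0]-.473)<.08)&(abs(C[...,1]-.2085)<.08)&(C[...,2]>.115)&(C[...,2]<.14)
print(cv2.minEnclosingCircle(C[m][:,:2].astype(np.float32)),m.sum())
cv2.imwrite("pics/s3.png",np.hstack([cv2.resize(p[140:370,120:400],(400,330)),cv2.resize(q[150:300,50:230],(400,330))])[...,::-1])
E
```

```text
16.8 [0.47394325 0.28419178 0.03615845] [ 0.67405628  0.6104647   1.60477325 -0.42027691  1.29693425  0.86362178]
((0.4732249677181244, 0.20888689160346985), 0.05375857651233673) 1089
```

View pics/s3.png

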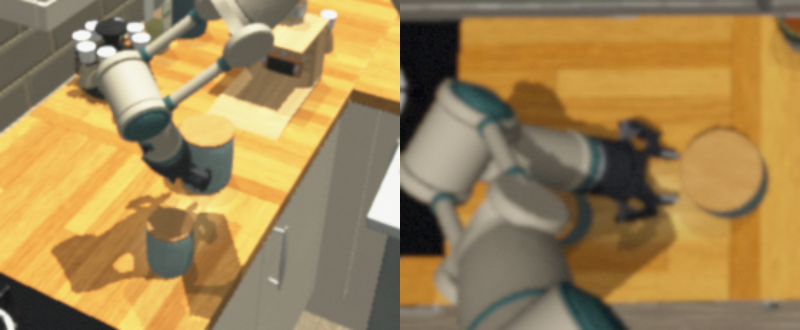

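The hand leans behind the large canister, centred on it, and clears the small one below (left: small canister at (170,245), large at (210,155)).

Emit:
servo_tool(commands=[[[-0.43,0,0.25],[0,0,0]],[[-0.43,0,0.25],[0,0,0]],[[-0.26,0,0.15],[0,0,0]],[[-0.26,0,0.15],[0,0,0]],[[-0.26,0,0.15],[0,0,0]],[[-0.26,0,0.15],[0,0,0]],[[-0.26,0,0.15],[0,0,0]],[[-0.26,0,0.15],[0,0,0]],[[-0.26,0,0.15],[0,0,0]],[[-0.26,0,0.15],[0,0,0]]])

```text
time: 17.73
position: [0.4744, 0.2497, 0.0372]
tcp_rot: [0.183, 0.684, 0.683, -0.181]
force: [0.2, 5.8, 2.3]
gripper_width: 0.0512
finger_force: 2.5
```

Emit:
servo_tool(commands=[[[-0.35,0.01,0.2],[0,0,0]],[[-0.35,0.01,0.2],[0,0,0]],[[-0.35,0.01,0.2],[0,0,0]],[[-0.35,0.01,0.2],[0,0,0]],[[-0.35,0.01,0.2],[0,0,0]],[[-0.35,0.01,0.2],[0,0,0]],[[-0.35,0.01,0.2],[0,0,0]],[[-0.35,0.01,0.2],[0,0,0]]])

```text
time: 18.4
position: [0.4749, 0.2162, 0.0372]
tcp_rot: [0.183, 0.683, 0.683, -0.182]
force: [-0.2, 4.8, 1.4]
gripper_width: 0.0511
finger_force: 2.4
```

```bash
cat > can.py <<'E'
from h import *
s=observe();q,d=read_camera("top");C=cloud("top",d)
y=s["position"][1]-.06
m=(abs(C[...,0]-.476)<.07)&(abs(C[...,1]-y)<.075)&(C[...,2]>.115)&(C[...,2]<.152)
P=C[m];c,r=cv2.minEnclosingCircle(P[:,:2].astype(np.float32))
A=np.c_[P[:,:2]-P[:,:2].mean(0),np.ones(len(P))];print("t",s["time"],"tcp",s["position"].round(4),"F",s["force"].round(1),"can",np.round(c,4),round(r,4),m.sum(),"slope",np.linalg.lstsq(A,P[:,2],rcond=None)[0].round(3),"offset from centreline",round(c[0]-(.4796+.015*(c[1]+.138)),4))
E
python3 can.py
```

```text
t 18.4 tcp [0.4749 0.2162 0.0372] F [-0.2  4.8  1.4] can [0.4757 0.1603] 0.0536 1087 slope [0.007 0.004 0.127] offset from centreline -0.0084
```

Emit:
servo_tool(commands=[[[-0.35,0.02,0.21],[0,-0.035,0]],[[-0.34,0.02,0.22],[0,-0.035,0]],[[-0.33,0.02,0.23],[0,-0.035,0]],[[-0.32,0.02,0.25],[0,-0.035,0]],[[-0.31,0.02,0.26],[0,-0.035,0]],[[-0.3,0.02,0.27],[0,-0.035,0]],[[-0.3,0.02,0.27],[0,0,0]],[[-0.3,0.02,0.27],[0,0,0]],[[-0.3,0.02,0.27],[0,0,0]],[[-0.3,0.02,0.27],[0,0,0]],[[-0.3,0.02,0.27],[0,0,0]],[[-0.3,0.02,0.27],[0,0,0]],[[-0.3,0.02,0.27],[0,0,0]],[[-0.3,0.02,0.27],[0,0,0]]])

```text
time: 19.62
position: [0.4771, 0.1587, 0.0366]
tcp_rot: [0.254, 0.66, 0.66, -0.254]
force: [0.6, 2.9, -1.1]
gripper_width: 0.0509
finger_force: 1.9
```

```bash
python3 can.py; python3 -c "
from h import *
s=observe();print(s['tcp_rot'],s['joints'])"
```

```text
t 19.6167 tcp [0.4771 0.1587 0.0366] F [ 0.6  2.9 -1.1] can [0.4781 0.1039] 0.054 1080 slope [0.003 0.009 0.128] offset from centreline -0.0051
[ 0.25425874  0.65989894  0.65954564 -0.25472619] [ 0.58947987  0.62215598  1.7385766  -0.61645961  1.30463619  0.9191639 ]
```

Emit:
servo_tool(commands=[[[-0.3,0.02,0.27],[0,0,0]],[[-0.3,0.02,0.27],[0,0,0]],[[-0.3,0.02,0.27],[0,0,0]],[[-0.3,0.02,0.27],[0,0,0]],[[-0.3,0.02,0.27],[0,0,0]],[[-0.3,0.02,0.27],[0,0,0]],[[-0.26,0.01,0.235],[0,0,0]],[[-0.26,0.01,0.235],[0,0,0]],[[-0.26,0.01,0.235],[0,0,0]],[[-0.26,0.01,0.235],[0,0,0]],[[-0.26,0.01,0.235],[0,0,0]],[[-0.26,0.01,0.235],[0,0,0]]])

```text
time: 20.67
position: [0.4792, 0.1143, 0.0365]
tcp_rot: [0.254, 0.66, 0.66, -0.253]
force: [-0.6, 5.1, 0.0]
gripper_width: 0.0513
finger_force: 2.8
```

```bash
python3 can.py
```

```text
t 20.6667 tcp [0.4792 0.1143 0.0365] F [-0.6  5.1  0. ] can [0.4796 0.0613] 0.0535 1079 slope [ 0.004 -0.003  0.128] offset from centreline -0.003
```

Emit:
servo_tool(commands=[[[-0.26,0.01,0.235],[0,0,0]],[[-0.26,0.01,0.235],[0,0,0]],[[-0.26,0.01,0.235],[0,0,0]],[[-0.26,0.01,0.235],[0,0,0]],[[-0.26,0.01,0.235],[0,0,0]],[[-0.26,0.01,0.235],[0,0,0]],[[-0.26,0.01,0.235],[0,0,0]],[[-0.26,0.01,0.235],[0,0,0]],[[-0.26,0.01,0.235],[0,0,0]],[[-0.26,0.01,0.235],[0,0,0]]])

```text
time: 21.55
position: [0.4798, 0.0785, 0.0365]
tcp_rot: [0.254, 0.66, 0.66, -0.254]
force: [-0.4, 4.4, -1.5]
gripper_width: 0.0512
finger_force: 2.5
```

```bash
python3 can.py
```

```text
t 21.55 tcp [0.4798 0.0785 0.0365] F [-0.4  4.4 -1.5] can [0.4809 0.0304] 0.0542 1101 slope [ 0.009 -0.072  0.132] offset from centreline -0.0012
```

Emit:
servo_tool(commands=[[[-0.26,0,0.235],[0,0,0]],[[-0.26,0,0.235],[0,0,0]],[[-0.26,0,0.235],[0,0,0]],[[-0.26,0,0.235],[0,0,0]],[[-0.26,0,0.235],[0,0,0]],[[-0.26,0,0.235],[0,0,0]],[[-0.26,0,0.235],[0,0,0]],[[-0.26,0,0.235],[0,0,0]],[[-0.26,0,0.235],[0,0,0]],[[-0.26,0,0.235],[0,0,0]]])

```text
time: 22.43
position: [0.48, 0.0437, 0.0366]
tcp_rot: [0.254, 0.66, 0.66, -0.254]
force: [-0.7, 5.3, 0.6]
gripper_width: 0.0512
finger_force: 2.6
```

```bash
python3 can.py
```

```text
t 22.4333 tcp [0.48   0.0437 0.0366] F [-0.7  5.3  0.6] can [ 4.803e-01 -4.000e-04] 0.0546 1118 slope [ 0.016 -0.11   0.134] offset from centreline -0.0014
```

Emit:
servo_tool(commands=[[[-0.26,0,0.235],[0,0,0]],[[-0.26,0,0.235],[0,0,0]],[[-0.26,0,0.235],[0,0,0]],[[-0.26,0,0.235],[0,0,0]],[[-0.26,0,0.235],[0,0,0]],[[-0.26,0,0.235],[0,0,0]],[[-0.26,0,0.235],[0,0,0]],[[-0.26,0,0.235],[0,0,0]]])

```text
time: 23.15
position: [0.481, 0.0168, 0.0373]
tcp_rot: [0.255, 0.66, 0.66, -0.253]
force: [-1.1, 9.6, 5.3]
gripper_width: 0.0511
finger_force: 4.8
```

```bash
python3 can.py
```

```text
t 23.15 tcp [0.481  0.0168 0.0373] F [-1.1  9.6  5.3] can [ 0.4817 -0.028 ] 0.0548 1129 slope [ 0.025 -0.101  0.138] offset from centreline 0.0004
```

Emit:
servo_tool(commands=[[[-0.26,0,0.235],[0,0,0]],[[-0.26,0,0.235],[0,0,0]],[[-0.26,0,0.235],[0,0,0]],[[-0.26,0,0.235],[0,0,0]],[[-0.26,0,0.235],[0,0,0]],[[-0.26,0,0.235],[0,0,0]],[[-0.26,0,0.235],[0,0,0]],[[-0.26,0,0.235],[0,0,0]]])

```text
time: 23.87
position: [0.4805, -0.0122, 0.0373]
tcp_rot: [0.255, 0.66, 0.66, -0.254]
force: [0.1, 6.4, 4.2]
gripper_width: 0.051
finger_force: 3.5
```

```bash
python3 can.py; python3 - <<'E'
from h import *
p,_=read_camera("scene");cv2.imwrite("pics/s4.png",cv2.resize(p[120:270,190:390],(800,600))[...,::-1])
E
```

```text
t 23.8667 tcp [ 0.4805 -0.0122  0.0373] F [0.1 6.4 4.2] can [ 0.4807 -0.064 ] 0.0535 893 slope [ 0.032 -0.022  0.138] offset from centreline -0.0
```

View pics/s4.png

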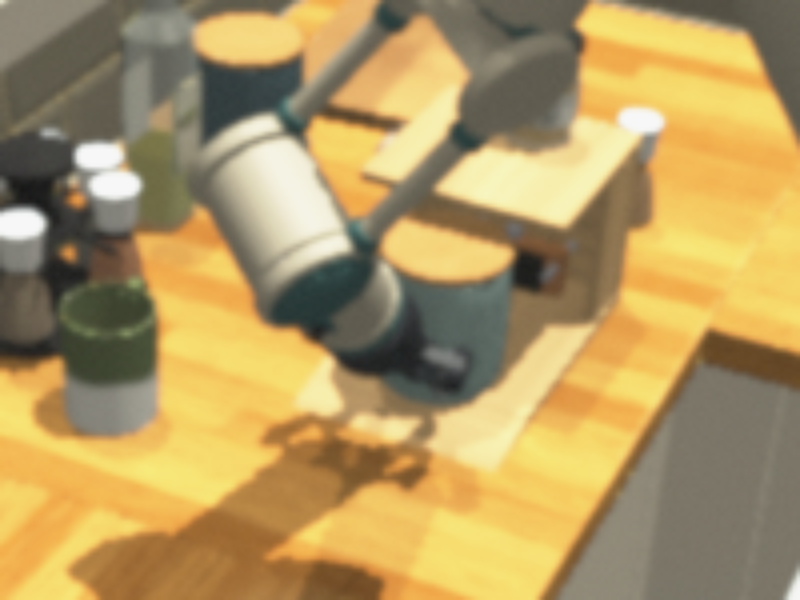

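The canister is on the upper ramp at (445,310), centred, with its front under the roof edge; the jar stands clear at (640,160).

Emit:
servo_tool(commands=[[[-0.26,0,0.235],[0,0,0]],[[-0.26,0,0.235],[0,0,0]],[[-0.26,0,0.235],[0,0,0]],[[-0.26,0,0.235],[0,0,0]],[[-0.26,0,0.235],[0,0,0]],[[-0.26,0,0.235],[0,0,0]],[[-0.26,0,0.235],[0,0,0]],[[-0.26,0,0.235],[0,0,0]],[[-0.26,0,0.235],[0,0,0]],[[-0.26,0,0.235],[0,0,0]],[[-0.26,0,0.235],[0,0,0]],[[-0.26,0,0.235],[0,0,0]]])

```text
time: 24.97
position: [0.4804, -0.0541, 0.0371]
tcp_rot: [0.255, 0.66, 0.66, -0.254]
force: [0.2, 6.8, 4.2]
gripper_width: 0.0514
finger_force: 3.7
```

Emit:
servo_tool(commands=[[[-0.22,0,0.2],[0,0,0]],[[-0.22,0,0.2],[0,0,0]],[[-0.22,0,0.2],[0,0,0]],[[-0.22,0,0.2],[0,0,0]],[[-0.22,0,0.2],[0,0,0]],[[0,0,0],[0,0,0]]])

```text
time: 25.47
position: [0.4802, -0.0694, 0.0371]
tcp_rot: [0.255, 0.66, 0.66, -0.254]
force: [0.4, 4.0, 2.4]
gripper_width: 0.0514
finger_force: 2.3
```

Emit:
servo_tool(commands=[[[-0.15,0,0.134],[0,0,0]],[[-0.15,0,0.134],[0,0,0]],[[-0.15,0,0.134],[0,0,0]],[[-0.15,0,0.134],[0,0,0]],[[-0.15,0,0.134],[0,0,0]]])

```text
time: 25.88
position: [0.4803, -0.0789, 0.037]
tcp_rot: [0.254, 0.66, 0.66, -0.254]
force: [0.3, 6.5, 4.5]
gripper_width: 0.0514
finger_force: 3.8
```

Emit:
servo_tool(commands=[[[-0.15,0,0.134],[0,0,0]],[[-0.15,0,0.134],[0,0,0]],[[-0.15,0,0.134],[0,0,0]]])

```text
time: 26.13
position: [0.4802, -0.0849, 0.037]
tcp_rot: [0.254, 0.66, 0.66, -0.254]
force: [-0.4, 7.1, 4.6]
gripper_width: 0.0514
finger_force: 3.7
```

Emit:
servo_tool(commands=[[[-0.15,0,0.134],[0,0,0]],[[-0.15,0,0.134],[0,0,0]]])

```text
time: 26.3
position: [0.4802, -0.089, 0.037]
tcp_rot: [0.254, 0.66, 0.66, -0.254]
force: [0.1, 6.9, 4.3]
gripper_width: 0.0509
finger_force: 3.7
```

Emit:
servo_tool(commands=[[[-0.17,0,0.15],[0,0,0]],[[-0.17,0,0.15],[0,0,0]]])

```text
time: 26.47
position: [0.4802, -0.0935, 0.037]
tcp_rot: [0.254, 0.66, 0.66, -0.254]
force: [0.2, 7.2, 4.5]
gripper_width: 0.0513
finger_force: 3.6
```

Emit:
servo_tool(commands=[[[-0.17,0,0.15],[0,0,0]],[[-0.17,0,0.15],[0,0,0]]])

```text
time: 26.63
position: [0.4801, -0.098, 0.037]
tcp_rot: [0.254, 0.66, 0.66, -0.254]
force: [-0.2, 7.9, 4.1]
gripper_width: 0.0512
finger_force: 3.9
```

Emit:
servo_tool(commands=[[[-0.11,0,0.1],[0,0,0]],[[-0.11,0,0.1],[0,0,0]]])

```text
time: 26.8
position: [0.4801, -0.1009, 0.037]
tcp_rot: [0.254, 0.66, 0.66, -0.254]
force: [-0.3, 8.6, 4.5]
gripper_width: 0.0511
finger_force: 4.3
```

Emit:
servo_tool(commands=[[[-0.11,0,0.1],[0,0,0]],[[-0.11,0,0.1],[0,0,0]]])

```text
time: 26.97
position: [0.4804, -0.1019, 0.0368]
tcp_rot: [0.254, 0.661, 0.66, -0.252]
force: [-3.7, 27.8, 16.7]
gripper_width: 0.0513
finger_force: 13.0
```

Emit:
servo_tool(commands=[[[0.15,0,-0.13],[0,0,0]],[[0.15,0,-0.13],[0,0,0]],[[0.3,0,-0.27],[0,0,0]],[[0.7,0,-0.6],[0,0,0]],[[0.7,0,-0.7],[0,0,0]],[[1,0,-1],[0,0,0]],[[1,0,-1],[0,0,0]],[[1,0,-1.5],[0,0,0]],[[1,0,-1.5],[0,0,0]],[[1,0,-2],[0,0,0]],[[1,0,-2],[0,0,0]],[[1,0,-2],[0,0,0]],[[1,0,-2],[0,0,0]],[[0,0,0],[0,0,0]]])

```text
time: 28.13
position: [0.4815, 0.0735, 0.0803]
tcp_rot: [0.255, 0.66, 0.661, -0.252]
force: [0.1, 0.0, 0.1]
gripper_width: 0.0516
finger_force: 0.0
```

```bash
python3 - <<'E'
from h import *
s=observe();print(s["time"],s["position"],s["force"])
q,d=read_camera("top");C=cloud("top",d);p,_=read_camera("scene")
m=(C[...,2]>.155)&(C[...,2]<.185);m[:175]=0;m[275:]=0;m[:,:280]=0;m[:,385:]=0
print("roof",cv2.minAreaRect((C[m][:,:2]*1000).astype(np.float32)))
m=(abs(C[...,0]-.48)<.07)&(C[...,1]>-.2)&(C[...,1]<-.02)&(C[...,2]>.12)&(C[...,2]<.15);P=C[m]
print("lid",len(P),P.min(0) if len(P) else 0,P.max(0) if len(P) else 0,np.median(P[:,2]) if len(P) else 0)
m=(abs(C[...,0]-.433)<.06)&(abs(C[...,1]+.415)<.06)&(C[...,2]>.09)&(C[...,2]<.12)
print("jar",cv2.minEnclosingCircle(C[m][:,:2].astype(np.float32)) if m.any() else "hidden")
cv2.imwrite("pics/s5.png",np.hstack([cv2.resize(p[130:260,210:380],(400,306)),cv2.resize(q[150:300,180:440],(400,306))])[...,::-1])
E
```

```text
28.1333 [0.48146488 0.07352595 0.08034209] [0.10072018 0.03404154 0.08236823]
roof ((479.60894775390625, -177.6395263671875), (183.11228942871094, 179.1831817626953), 88.79170227050781)
lid 0 0 0 0
jar ((0.43141329288482666, -0.41125932335853577), 0.02086089365184307)
```

View pics/s5.png

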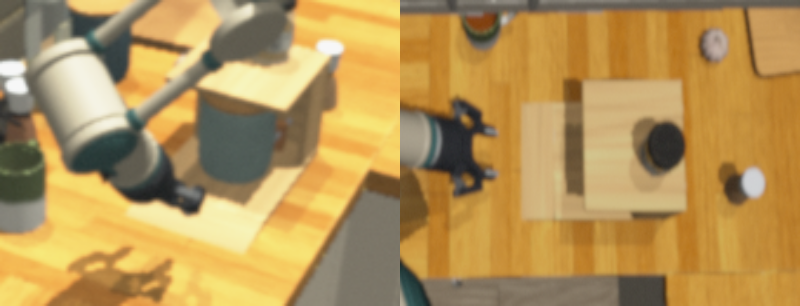

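The canister stands upright under the roof at (235,130) with its buffer pressed home. The stand has not moved, the jar stands at (752,183) in the top crop, and the hand is clear.

```bash
python3 -c "
from plant import *
print(sign_off())"
```

```text
the job is handed in; nothing more can be done
None
```

I've handed the job in: the canister is pushed fully against its stop under the roof, and the jar stands upright clear of the stand. The stand moved less than 1 mm by camera, and the clock read about 28 s of the 72 s. The buffer itself wasn't visible: I judged it fully in from the push force jumping from 8.6 to 27.8 N. The hand-in returned no verdict.

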